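# Purge set-up: copper tails through the pipe supports

### The arm

A 6-joint arm with a two-finger parallel gripper is mounted at the origin on the work surface. World frame = base frame: x ahead of the robot, y to its left, z up, the work surface at z = 0. Lengths are in m, angles in rad, forces in N, time in s.
With the tool pointing down it reaches from about 0.275 to 0.725 m from the base axis. Payload 15.9 kg.
Tool frame: the origin (TCP) lies between the finger pads; the fingertips stand 25 mm ahead of it and the grasp point (between the pads) lies 6 mm ahead of it; z points along the fingers, y is the line along which they close (so a half turn about z gives the same grasp; the last joint's range is limited). The gripper opens to 85 mm and grips with 20 to 120 N. Pads are 22 mm wide; open, the fingers measure 114 mm over their backs; the gripper's body (76 mm by 85 mm) begins 54 mm behind the grasp point. The pads swing forward as they close: fully open they stand 13 mm farther back than shut.
Start: joints at [-1.254, 0.213, -0.034, 1.323, 0, 1.571], TCP at [0.156, -0.475, 0.256] pointing down, gripper open.
Joint ranges: [-2.98, 2.98], [-0.74, 1.72], [-1.14, 1.35], [-2.1, 2.04], [-1.57, 1.44], [-3.14, 3.14]. Speed limits (rad/s): [1.89, 1.89, 2.39, 2.57, 3.14, 3.14].

### API

Orientations are given as a 3x3 rotation matrix whose columns are the frame's x, y, z axes.
In Python, from cell import manip, optics, job gives the robot as it stands.
- The arm moves only by the shell command python3 -m crank 'ROWS' [FORCE]. ROWS is JSON, a list of rows, each a list of 7 numbers: the closure, from 0 (fully open) to 1 (shut), then the shift along the tool's x, y, z in mm, then the turn, a rotation vector about the tool's x, y, z in rad. In form: [[hand, tx, ty, tz, wx, wy, wz], ...]. A call has 1 to 20 rows; each row shifts and turns the commanded pose from where the row before left it, along the tool's axes as they then stand; what a row does not reach is not made up. A row lasts 1/12 s, in which the tool goes at most 41.7 mm and 7.16 degrees, less where a joint would pass 70% of its speed; a pose out of reach is approached as far as the arm can. A call with a gripper value outside its range is refused whole. The fingers move at their own pace and stop on an object; FORCE is the grip in N (left out, the last holds). Time passes only in rows, so rows that do not move let the fingers close. It gives the time, the measured TCP pose, the force, the opening and the grip force at its end, in the units of the state.
- manip.state(): the state, without advancing time (a new reading comes with each control period).
- optics.read_camera(name): name is "side" or "top"; returns the picture (420x560x3 uint8, blue, green, red); there is no depth.
- optics.camera_model(name): a dict with "mtx" (3x3 intrinsics, pixels), "T" (4x4, takes a point from camera to world coordinates). Camera axes: x right, y down, z forward; pixel columns grow to the right and rows downward; lengths in m; the calibration is good to about 2 mm. A picture is of the moment at which its call begins. camera_model takes no time and is no camera call.
- job.sign_off(): hands the job in; it is judged then, once.
The state is a dict: "t": time; "joints": joint angles; "dq": joint speeds; "joint_efforts": joint torques, N m; "position": TCP position; "tcp_rot": TCP orientation; "force": force on the tool from outside, world axes, zero at the start; "torque": the same for the moment, N m; "gripper_width": opening from 0.0 (shut) to 1.0 (fully open); "gripper_force": force on a finger pad.
Only numpy, scipy, OpenCV 4.12 (cv2) and the standard library are available. Lean on these libraries where they do the work, as an engineer would, in place of code of your own. Each camera call takes 0.05 s, during which the arm holds its last target. There are 200 camera calls.

### The job

First shut the valve: bring its red handle right over to its stop on the side of the coloured pipe supports. With it still shut, pass each copper tail tip first through the eyelet of the pipe support of its own colour, from the robot's side, until its square brass nut is up against the plate, and let it lie there; the copper is soft, so take the tails with a light grip of about 20 to 30 N a finger and never ram them into a support. When all the tails that are there are home, set the valve handle straight up (half open, for purging), and leave the tools and tape rolls on the lid where they are.

Things in the scene. Friction and masses are not known exactly. Their poses are not given: they have to be found in the camera images.
- handle (a joint): Angle of the valve handle, rad, 0 to 1.5. 0 = shut, leaning 0.75 rad from vertical to the valve's own -x side (the side of the pipe supports) against its stop; 0.75 = straight up; 1.5 = fully open, leaning 0.75 rad to the other side. It stays where it is left (about 1.5 N at the grip).
- valve: Fixed brass valve block 60 x 46 x 46 mm (x, y, z); origin at the centre of its underside. The handle turns about an axis along the block's y, 50 mm above the origin: a steel bar 10 mm thick with a red grip 20 mm thick from 65 to 110 mm from the hinge axis. The block's x points roughly to the robot's left (+y of the world).
- grip (a point): Centre of the red grip of the valve handle, 85 mm from the hinge axis.
- tail_white: Loose copper tail with white marks; None if absent. Origin on the tube axis at the front face (shoulder) of its nut; x points to the tip. Soft tube 14 mm thick, x = 0 to 120 mm; brass nut 26 x 26 mm, x = -30 mm to 0. 120 g, centre of mass near x = +27 mm. At first level, axis 13 mm up. Dents if the fingers together press over 90 N (grip with 20 to 30 N) or if pressed on a support over 35 N.
- tail_blue: Loose copper tail with blue marks; None if absent. Origin on the tube axis at the front face (shoulder) of its nut; x points to the tip. Soft tube 14 mm thick, x = 0 to 120 mm; brass nut 26 x 26 mm, x = -30 mm to 0. 120 g, centre of mass near x = +27 mm. At first level, axis 13 mm up. Dents if the fingers together press over 90 N (grip with 20 to 30 N) or if pressed on a support over 35 N.
- tail_green: Loose copper tail with green marks; None if absent. Origin on the tube axis at the front face (shoulder) of its nut; x points to the tip. Soft tube 14 mm thick, x = 0 to 120 mm; brass nut 26 x 26 mm, x = -30 mm to 0. 120 g, centre of mass near x = +27 mm. At first level, axis 13 mm up. Dents if the fingers together press over 90 N (grip with 20 to 30 N) or if pressed on a support over 35 N.
- tip_white (a point): Free tip of the white tail, on its axis, 120 mm from the nut's shoulder.
- tip_blue (a point): Free tip of the blue tail, on its axis, 120 mm from the nut's shoulder.
- tip_green (a point): Free tip of the green tail, on its axis, 120 mm from the nut's shoulder.
- eye_white (a point): Centre of the eyelet of the white support, in the plate face towards the robot; x points through it, away from the robot, z up. Hole 20 mm wide in a white upright plate 48 x 48 x 10 mm, axis 70 mm above the lid, plate top 94 mm. Behind it, x = 55 to 65 mm, a second, dark plate with a 24 mm hole in line carries the tube. Supports are 85 mm apart.
- eye_blue (a point): Centre of the eyelet of the blue support, in the plate face towards the robot; x points through it, away from the robot, z up. Hole 20 mm wide in a blue upright plate 48 x 48 x 10 mm, axis 70 mm above the lid, plate top 94 mm. Behind it, x = 55 to 65 mm, a second, dark plate with a 24 mm hole in line carries the tube. Supports are 85 mm apart.
- eye_green (a point): Centre of the eyelet of the green support, in the plate face towards the robot; x points through it, away from the robot, z up. Hole 20 mm wide in a green upright plate 48 x 48 x 10 mm, axis 70 mm above the lid, plate top 94 mm. Behind it, x = 55 to 65 mm, a second, dark plate with a 24 mm hole in line carries the tube. Supports are 85 mm apart.
- strip: Fixed black foam strip 70 x 290 x 6 mm (x, y, z) on the lid that carries the tubes; origin at the centre of its underside.
- tape: Bystander: white roll of tape, 70 mm across, 20 mm high; origin at the centre of its underside. Leave alone.
- pliers: Bystander: pliers with red handles, 190 mm long, 12 mm high, lying on the lid. Leave alone.
- parcel_tape: Bystander: big brown roll of parcel tape, 110 mm across, 48 mm high; origin at the centre of its underside. Leave alone.
- stand_white: The white pipe support itself, fixed; origin on the lid straight below eye_white, same axes.
- stand_blue: The blue pipe support itself, fixed; origin on the lid straight below eye_blue, same axes.
- stand_green: The green pipe support itself, fixed; origin on the lid straight below eye_green, same axes.

How it is judged:
By the outcome, as a careful person would: the job done as asked, in the order asked, and still so for the second after the job is handed in, with the robot touching nothing.
Of tail_white, tail_blue, tail_green only 2 to 3 are there at a start; the rules pass over those that are not, and their reading is None.
At some moment in a run one of tail_white, tail_blue, tail_green may be knocked a few centimetres aside while the robot is not near it.
It also fails if it takes over 210 s, if anything falls off the work surface, if the arm or the gripper's body presses on something with over 40 N, if the wrist force passes 120 N, or if a joint passes its speed limit or range.

## Working session

There is one attempt and no reset: what is moved stays moved. The work goes in short steps, Python scripts to look and compute and a shell command to move; the robot and the scene stay as the last step left them, time stands still between calls to the robot, and variables do not carry over. Pictures are saved under pics/ and viewed, at most 14 in all, crops included, and the job is handed in when it is done.

```bash
ls; mkdir -p pics; python3 - <<'E'
from cell import manip, optics, job
import cv2,numpy as np
s=manip.state()
for k in ('t','position','tcp_rot','force','gripper_width'): print(k,np.round(s[k],3).tolist())
for n in ('top','side'):
    cv2.imwrite(f'pics/{n}0.png',optics.read_camera(n)); m=optics.camera_model(n); print(n,np.round(m['mtx'],1).tolist(),np.round(m['T'],3).tolist())
E
```

```text
pics
t 0.0
position [0.156, -0.475, 0.256]
tcp_rot [[0.95, 0.311, -0.0], [0.311, -0.95, 0.001], [-0.0, -0.001, -1.0]]
force [0.544, 0.068, -0.231]
gripper_width 0.996
top [[450.1, 0.0, 276.6], [0.0, 450.1, 208.1], [0.0, 0.0, 1.0]] [[-0.017, -0.983, 0.183, 0.332], [-0.999, 0.023, 0.03, -0.034], [-0.034, -0.183, -0.983, 1.315], [0.0, 0.0, 0.0, 1.0]]
side [[532.1, 0.0, 283.7], [0.0, 532.1, 211.9], [0.0, 0.0, 1.0]] [[-0.841, -0.371, 0.393, 0.119], [-0.54, 0.569, -0.62, 0.669], [0.007, -0.734, -0.679, 0.852], [0.0, 0.0, 0.0, 1.0]]
```

View pics/top0.png

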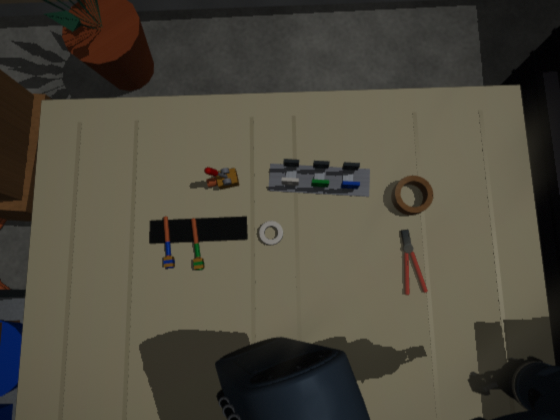

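View pics/side0.png

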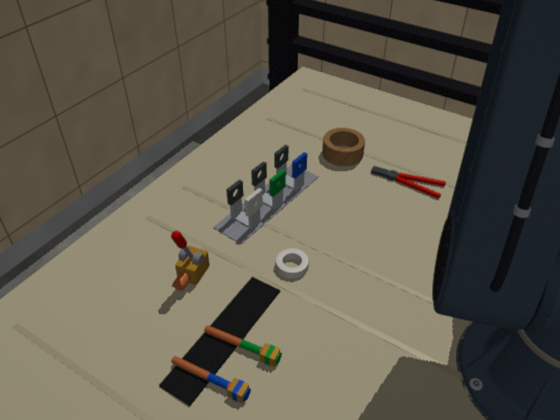

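```bash
python3 - <<'E'
import cv2
a=cv2.imread('pics/top0.png')[145:280,145:375]; cv2.imwrite('pics/topc.png',cv2.resize(a,None,fx=3.4,fy=3.4,interpolation=cv2.INTER_CUBIC))
a=cv2.imread('pics/side0.png')[140:290,160:360]; cv2.imwrite('pics/sidec.png',cv2.resize(a,None,fx=4,fy=4,interpolation=cv2.INTER_CUBIC))
a=cv2.imread('pics/side0.png')[270:410,150:300]; cv2.imwrite('pics/sided.png',cv2.resize(a,None,fx=4,fy=4,interpolation=cv2.INTER_CUBIC))
E
```

```text
(no output)
```

View pics/topc.png

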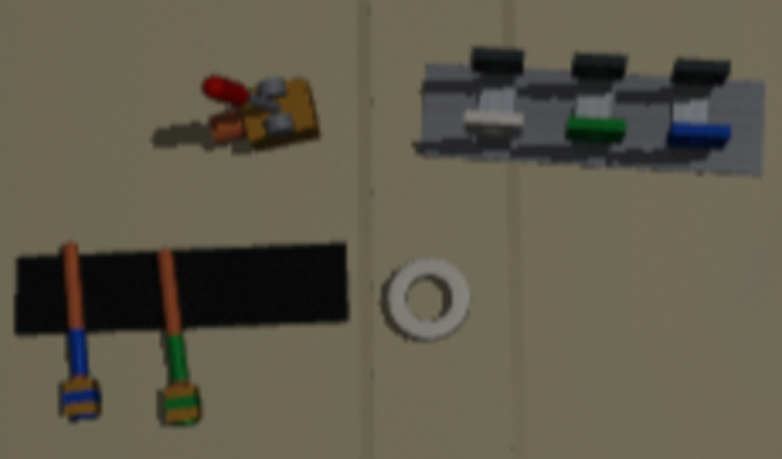

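View pics/sidec.png

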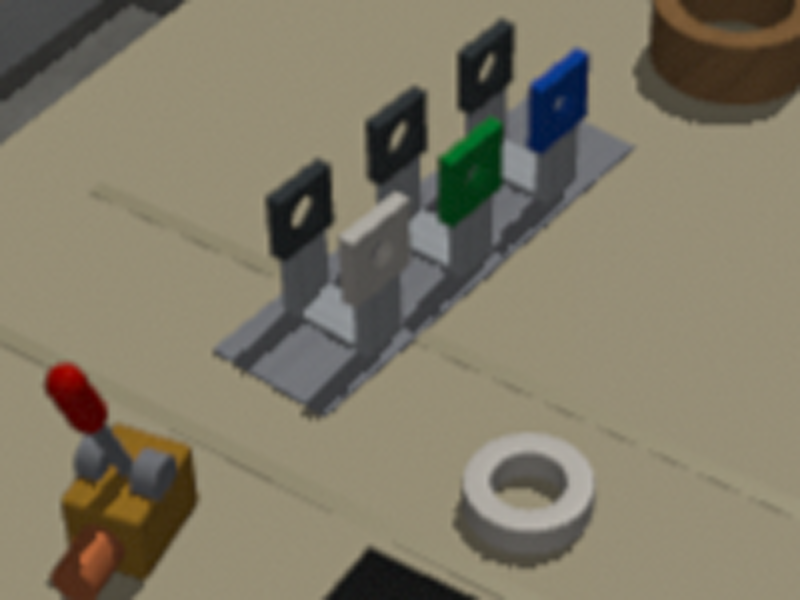

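View pics/sided.png

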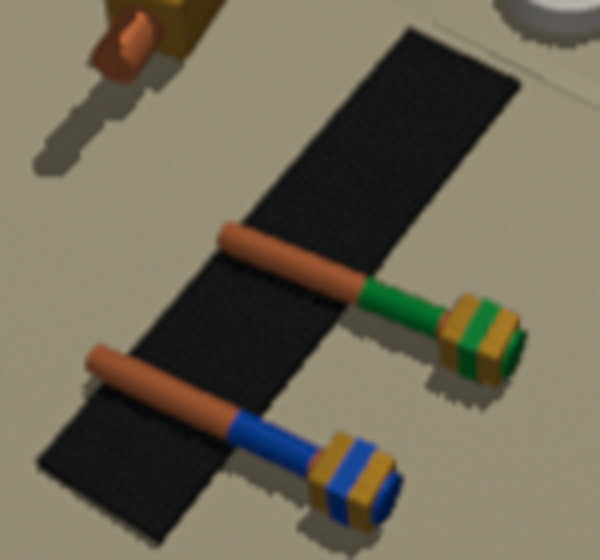

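The top crop shows two tails, blue with its nut near top pixel (168,262) and green near (197,263). White is absent. The supports run white, green, blue from left to right at (291,179), (320,182) and (350,184), and the valve handle leans left, i.e. open. Next I fit box models to both views.

```bash
cat > h.py <<'E'
import cv2,numpy as np
from cell import manip,optics
from scipy.optimize import minimize,least_squares
CM={n:optics.camera_model(n) for n in('top','side')}
def proj(n,P):
    T=CM[n]['T'];c=(np.atleast_2d(P)-T[:3,3])@T[:3,:3];q=c@np.array(CM[n]['mtx']).T;return q[:,:2]/q[:,2:]
def shoot(tag):
    im={n:optics.read_camera(n) for n in CM}
    for n in im: cv2.imwrite(f'pics/{n}_{tag}.png',im[n])
    return im
def load(tag): return {n:cv2.imread(f'pics/{n}{tag}.png') for n in CM}
def box(x0,x1,y0,y1,z0,z1): return np.array([[x,y,z] for x in(x0,x1) for y in(y0,y1) for z in(z0,z1)])/1e3
def tube(x0,x1,r):
    a=np.arange(16)*np.pi/8;return np.array([[x,r*np.cos(t),r*np.sin(t)] for x in(x0,x1) for t in a])/1e3
def pose(p): # x,y,z,yaw,pitch(up +)
    c,s=np.cos(p[3]),np.sin(p[3]);b=p[4] if len(p)>4 else 0;cb,sb=np.cos(b),np.sin(b)
    return np.array([[c*cb,-s,-c*sb],[s*cb,c,-s*sb],[sb,0,cb]])
F=6
def render(n,parts,p,win):
    x0,y0,x1,y1=win;m=np.zeros(((y1-y0)*F,(x1-x0)*F),np.uint8);R=pose(p)
    for P in parts:
        q=proj(n,P@R.T+p[:3]);q=(q+.5-[x0,y0])*F-.5
        cv2.fillConvexPoly(m,cv2.convexHull(np.round(q*16).astype(np.int32)),255,shift=4)
    return cv2.resize(m,(x1-x0,y1-y0),interpolation=cv2.INTER_AREA)/255.
def hsv(im): return cv2.cvtColor(im,cv2.COLOR_BGR2HSV).astype(int)
def colmask(im,c):
    h,s,v=cv2.split(hsv(im).astype(np.uint8));h=h.astype(int);s=s.astype(int);v=v.astype(int)
    if c=='blue': return (abs(h-118)<14)&(s>120)&(v>25)
    if c=='green': return (abs(h-62)<16)&(s>120)&(v>25)
    if c=='red': return ((h<4)|(h>174))&(s>190)&(v>50)
    if c=='tail': return (s>120)&(v>45)
def fit(im,parts,p0,masks,free,pad=12,step=.004):
    p0=np.array(p0,float);win={}
    for n in CM:
        q=np.vstack([proj(n,P@pose(p0).T+p0[:3]) for P in parts]);a=np.floor(q.min(0)-pad).astype(int);b=np.ceil(q.max(0)+pad).astype(int)
        win[n]=(max(a[0],0),max(a[1],0),min(b[0],560),min(b[1],420))
    M={n:masks(im[n])[win[n][1]:win[n][3],win[n][0]:win[n][2]].astype(float) for n in CM}
    def cost(d):
        p=p0.copy();p[free]+=d
        return sum((cv2.GaussianBlur(render(n,parts,p,win[n])-M[n],(0,0),.7)**2).sum() for n in CM)
    st=np.array([step if i<3 else .06 for i in free]);d=np.zeros(len(free))
    for k in range(2):
        S=np.vstack([d,d+np.diag(st/(1+2*k))]);r=minimize(cost,d,method='Nelder-Mead',options=dict(initial_simplex=S,xatol=1e-4,fatol=1e-3,maxiter=400));d=r.x
    p=p0.copy();p[free]+=d;return p,r.fun,{n:M[n].sum() for n in CM}
def tri(q):
    def f(X): return np.concatenate([(proj(n,X)[0]-q[n]) for n in q])
    r=least_squares(f,[.45,0,.05]);return r.x,np.abs(r.fun).max()
TAIL=[tube(0,120,7),box(-30,0,-13,13,-13,13)]
PLATE=[box(0,10,-24,24,-24,24)]
E
cat > m1.py <<'E'
from h import *
im=load('0')
def up(c,x0,y0,f): return (np.array(c)+.5)/f-.5+[x0,y0]
t=lambda *c: up(c,145,145,3.4); s=lambda *c: up(c,160,140,4.); s2=lambda *c: up(c,150,270,4.)
for nm,a,b in [('blue tip',t(70,245),s2(97,357)),('blue nut',t(79,398),s2(352,482)),('green tip',t(165,252),s2(230,240)),('green nut',t(180,404),s2(480,340))]:
    print(nm,np.round(tri(dict(top=a,side=b))[0],4))
for c,a,b in (('blue',t(699,135),s(560,103)),('green',t(597,130),s(472,173))):
    X,_=tri(dict(top=a,side=b));print(c,'plate rough',np.round(X,4))
    def mk(i,c=c):
        return colmask(i,c)
    for free in ([0,1,3],[0,1,2,3]): print(c,'plate',*fit(im,PLATE,[X[0],X[1],.07,0],mk,free))
for c,a,b,d,e in (('blue',t(70,245),s2(97,357),t(79,398),s2(352,482)),('green',t(165,252),s2(230,240),t(180,404),s2(480,340))):
    A=tri(dict(top=a,side=b))[0];B=tri(dict(top=d,side=e))[0];u=(A-B)/np.linalg.norm(A-B);o=A-.12*u
    p0=[o[0],o[1],.013,np.arctan2(u[1],u[0])]
    for free in ([0,1,3],[0,1,2,3]): print(c,'tail',*fit(im,TAIL,p0,lambda i:colmask(i,'tail'),free,pad=6))
cen={n:np.argwhere(colmask(im[n],'red')[w[1]:w[3],w[0]:w[2]]).mean(0)[::-1]+w[:2] for n,w in (('top',(195,160,225,185)),('side',(165,225,195,255)))}
print('grip',cen,tri(cen))
V=[t(305,80),t(319,135)]
K=np.array([[-30,-23,46],[-30,23,46],[30,23,46],[-30,23,0],[-30,-23,0]])/1e3
E
python3 m1.py
```

```text
blue tip [0.558  0.3362 0.0143]
blue nut [0.4258 0.3242 0.017 ]
green tip [0.5498 0.2534 0.01  ]
green nut [0.4187 0.2374 0.0165]
blue plate rough [ 0.6288 -0.2056  0.0672]
blue plate [ 0.62322179 -0.20318446  0.07        0.00751068] 19.53015401320539 {'top': np.float64(120.0), 'side': np.float64(243.0)}
blue plate [ 0.62323167 -0.20314771  0.07050306  0.01418524] 19.883597383460454 {'top': np.float64(120.0), 'side': np.float64(243.0)}
green plate rough [ 0.6356 -0.1206  0.0686]
green plate [ 0.63142436 -0.11905754  0.07       -0.02614097] 23.61546087597441 {'top': np.float64(96.0), 'side': np.float64(287.0)}
green plate [ 0.63119367 -0.11893278  0.07020303 -0.01071783] 24.246459955238194 {'top': np.float64(96.0), 'side': np.float64(287.0)}
blue tail [0.44133675 0.3242064  0.013      0.10270803] 104.01869014154798 {'top': np.float64(260.0), 'side': np.float64(908.0)}
blue tail [0.44127333 0.32421706 0.01310892 0.10232969] 103.95814910385072 {'top': np.float64(260.0), 'side': np.float64(908.0)}
green tail [0.434264   0.23788604 0.013      0.13023055] 112.83182168685461 {'top': np.float64(292.0), 'side': np.float64(930.0)}
green tail [0.43397457 0.23778334 0.01295161 0.13022033] 112.71498428065388 {'top': np.float64(292.0), 'side': np.float64(930.0)}
grip {'top': array([210.88235294, 171.22058824]), 'side': array([178.60839161, 239.06993007])} (array([0.66194148, 0.18138409, 0.12827836]), np.float64(0.5040066044244327))
```

```bash
cat > m2.py <<'E'
from h import *
im=load('0')
# joint stands: blue plate is 85 mm to -y of green
two=[box(0,10,-24,24,-24,24),box(0,10,-109,-61,-24,24)]
p,c,_=fit(im,two,[.6314,-.119,.07,-.09],lambda i:colmask(i,'blue')|colmask(i,'green'),[0,1,3]);print('green eye joint',p,c)
for n,pts in (('top',[(308,170)]),('side',[(200,265)])): 
    for q in pts: print(n,hsv(im[n])[q[1],q[0]])
for n,w in (('top',(200,160,245,195)),('side',(170,225,215,295))):
    H=hsv(im[n])[w[1]:w[3],w[0]:w[2]];s=H[...,1]>120
    print(n,np.histogram(H[...,0][s],[0,2,4,6,8,10,12,14,16,18,20,22,24,30,180]))
br=lambda i:(lambda H:(H[...,0]>=13)&(H[...,0]<26)&(H[...,1]>140)&(H[...,2]>30))(hsv(i))
p,c,m=fit(im,[box(-30,30,-23,23,0,46)],[.655,.14,0,1.65],br,[0,1,3],pad=5);print('valve',p,c,m)
E
python3 m2.py
```

```text
green eye joint [ 0.6308876  -0.11888107  0.07       -0.08432412] 56.44103556642045
top [110  19  41]
side [ 19 155  61]
top (array([ 53,  18,   7,   8,  58,  20,  10,   4,  24, 206,   3,   0,   0,
         0]), array([  0,   2,   4,   6,   8,  10,  12,  14,  16,  18,  20,  22,  24,
        30, 180]))
side (array([105,  39,  15,   9,  15, 193,  16,   7,  11, 260, 322,   0,   0,
         3]), array([  0,   2,   4,   6,   8,  10,  12,  14,  16,  18,  20,  22,  24,
        30, 180]))
valve [0.6687094  0.15304388 0.         1.75244462] 498.42699552782926 {'top': np.float64(217.0), 'side': np.float64(565.0)}
```

```bash
cat > m3.py <<'E'
from h import *
im=load('0')
def ray(n,q,z):
    T=CM[n]['T'];d=T[:3,:3]@np.linalg.inv(CM[n]['mtx'])@[q[0],q[1],1];return T[:3,3]+d*(z-T[2,3])/d[2]
br=lambda i:(lambda H:(H[...,0]>=16)&(H[...,0]<24)&(H[...,1]>110)&(H[...,2]>25))(hsv(i))
def br2(i):
    m=br(i).astype(np.uint8);k,l,s,c=cv2.connectedComponentsWithStats(m)
    n='top' if (i==im['top']).all() else 'side'
    t=dict(top=(230,178),side=(193,264))[n]
    j=min([j for j in range(1,k) if s[j,4]>40],key=lambda j:np.hypot(*(c[j]-t)));print(n,c[j],s[j])
    return cv2.morphologyEx((l==j).astype(np.uint8),cv2.MORPH_CLOSE,np.ones((5,5)))>0
print(ray('top',(230,178),.03),ray('side',(193,264),.03))
best=None
for yaw in (1.4,1.6,1.75):
    X=ray('side',(193,264),.025)
    p,c,m=fit(im,[box(-30,30,-23,23,0,46)],[X[0],X[1],0,yaw],br2,[0,1,3],pad=15,step=.01);print('valve',p,c,m)
    if best is None or c<best[1]: best=(p,c)
p=best[0];R=pose(p);g=np.array([0.66194148,0.18138409,0.12827836])
l=R.T@(g-p[:3]);print('grip in valve',l,'angle',.75+np.arctan2(l[0],l[2]-.05), np.hypot(l[0],l[2]-.05))
for a in (0,.75,1.5): print(a,np.round(p[:3]+R@[.085*np.sin(a-.75),0,.05+.085*np.cos(a-.75)],4))
E
python3 m3.py
```

```text
[0.66549541 0.1413835  0.03      ] [0.66469524 0.15365195 0.03      ]
top [228.26530612 179.25714286] [216 168  23  21 245]
side [193.16943522 265.50996678] [175 246  34  39 602]
valve [0.66831905 0.15116902 0.         1.81074436] 414.1906359829046 {'top': np.float64(255.0), 'side': np.float64(634.0)}
top [228.26530612 179.25714286] [216 168  23  21 245]
side [193.16943522 265.50996678] [175 246  34  39 602]
valve [0.66778374 0.15140725 0.         1.81717606] 414.6045358085323 {'top': np.float64(255.0), 'side': np.float64(634.0)}
top [228.26530612 179.25714286] [216 168  23  21 245]
side [193.16943522 265.50996678] [175 246  34  39 602]
valve [0.66770391 0.15080274 0.         1.81198232] 415.05692661640825 {'top': np.float64(255.0), 'side': np.float64(634.0)}
grip in valve [ 0.03086506 -0.00098582  0.12827836] angle 1.1255818441772458 0.08414364757363373
0 [0.6821 0.0949 0.1122]
0.75 [0.6683 0.1512 0.135 ]
1.5 [0.6545 0.2074 0.1122]
```

```bash
cat > m4.py <<'E'
from h import *
im=load('0')
t=lambda *c:(np.array(c)+.5)/3.4-.5+145; s=lambda *c:(np.array(c)+.5)/4-.5+[160,140]
A=tri(dict(top=t(270,88),side=s(92,460)));B=tri(dict(top=t(279,123),side=s(153,473)));print(A,B)
d=B[0]-A[0];print('mid',(A[0]+B[0])/2,'valve yaw',np.arctan2(-d[0],d[1])+0, np.degrees(np.arctan2(d[1],d[0])))
p=[.6683,.1512,0,1.81];o=[]
for n,w,f in (('side',(160,220,230,300),8),('top',(195,155,250,200),8)):
    a=cv2.resize(im[n][w[1]:w[3],w[0]:w[2]],None,fx=f,fy=f,interpolation=cv2.INTER_CUBIC)
    for pp,col in ((p,(255,255,0)),([.667,.146,0,1.75],(255,0,255))):
        q=(proj(n,box(-30,30,-23,23,0,46)@pose(pp).T+pp[:3])+.5-w[:2])*f-.5
        for i in range(8):
            for j in range(i): 
                if bin(i^j).count('1')==1: cv2.line(a,tuple(q[i].astype(int)),tuple(q[j].astype(int)),col,1)
    o.append(a[:560,:400] if n=='side' else a)
h=max(x.shape[0] for x in o);o=[cv2.copyMakeBorder(x,0,h-x.shape[0],0,0,0) for x in o]
z=np.hstack(o);cv2.imwrite('pics/valve.png',cv2.resize(z[:,:900],None,fx=.88,fy=.88))
E
python3 m4.py
```

```text
(array([0.68524602, 0.15718233, 0.04899171]), np.float64(0.5725034105556119)) (array([0.6527131 , 0.14854672, 0.05092861]), np.float64(0.27787436586166336))
mid [0.66897956 0.15286452 0.04996016] valve yaw 1.8302552051081644 -165.13410131545137
```

View pics/valve.png

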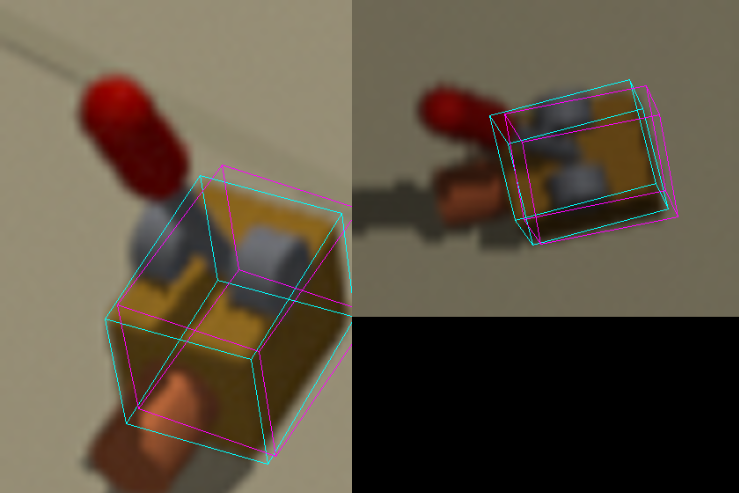

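The cyan model overlays the valve block well in both views. That puts the valve at about (0.6685, 0.152) with yaw 1.82, and the handle at about 1.13 rad, part open. Next I work out the approach.

```bash
cat > d.py <<'E'
import sys,numpy as np
from scipy.spatial.transform import Rotation as Ro
from cell import manip
# args: x y z (TCP target, m) and heading of tool y (deg): prints shift in tool axes (mm) and turn
def delta(x,y,z,h,q=True):
    s=manip.state();R=np.array(s['tcp_rot']);h=np.radians(h);ty=np.array([np.cos(h),np.sin(h),0]);tz=np.array([0,0,-1.]);W=np.column_stack([np.cross(ty,tz),ty,tz])
    print('t',round(s['t'],2),'pos',np.round(s['position'],4),'F',np.round(s['force'],1),'w',round(s['gripper_width'],3),'g',round(s['gripper_force'],1),'j',np.round(s['joints'],2))
    print('shift mm',np.round(R.T@(np.array([x,y,z])-s['position'])*1e3,1),'turn',np.round(Ro.from_matrix(R.T@W).as_rotvec(),4))
if __name__=='__main__': delta(*map(float,sys.argv[1:5]))
E
python3 d.py .649 .2295 .256 -75.7
```

```text
t 0.1 pos [ 0.1557 -0.4749  0.2559] F [-0.5 -0.3 -0.1] w 1.004 g 0.0 j [-1.25  0.21 -0.03  1.32 -0.    1.57]
shift mm [ 6.882e+02 -5.157e+02  4.000e-01] turn [-0.001   0.      0.0672]
```

```bash
python3 -m crank '[[1,10,-7,0,0,0,0],[1,20,-15,0,0,0,0],[1,27,-20,0,0,0,0],[1,27,-20,0,0,0,0],[1,27,-20,0,0,0,0],[1,27,-20,0,0,0,0],[1,27,-20,0,0,0,0],[1,27,-20,0,0,0,0],[1,27,-20,0,0,0,0],[1,27,-20,0,0,0,0],[1,27,-20,0,0,0,0],[1,27,-20,0,0,0,0],[1,20,-15,0,0,0,0],[1,10,-8,0,0,0,0]]' 25; python3 d.py .649 .2295 .256 -75.7
```

```text
t: 1.27
position: [0.394, -0.1366, 0.2561]
tcp_rot: [[0.95, 0.314, 0.0], [0.314, -0.95, 0.001], [0.0, -0.001, -1.0]]
force: [0.5, -0.2, 0.5]
gripper_width: -0.001
gripper_force: 0.0
t 1.27 pos [ 0.394  -0.1366  0.2561] F [ 0.5 -0.2  0.5] w -0.001 g 0.0 j [-0.33  0.04 -0.23  1.3   0.    2.49]
shift mm [ 357.  -267.6    0.4] turn [-0.0006 -0.0002  0.0695]
```

```bash
python3 -m crank '[[1,0,0,0,0,0,-0.122],[1,0,0,0,0,0,-0.122],[1,0,0,0,0,0,-0.122],[1,0,0,0,0,0,-0.122],[1,0,0,0,0,0,-0.122],[1,0,0,0,0,0,-0.122],[1,0,0,0,0,0,-0.122],[1,0,0,0,0,0,-0.122],[1,0,0,0,0,0,-0.122],[1,0,0,0,0,0,-0.122],[1,0,0,0,0,0,-0.122],[1,0,0,0,0,0,-0.122],[1,0,0,0,0,0,-0.122]]'>/dev/null;  python3 -m crank '[[1,0,0,0,0,0,-0.122],[1,0,0,0,0,0,-0.122],[1,0,0,0,0,0,-0.122],[1,0,0,0,0,0,-0.122],[1,0,0,0,0,0,-0.122],[1,0,0,0,0,0,-0.122],[1,0,0,0,0,0,-0.122],[1,0,0,0,0,0,-0.122],[1,0,0,0,0,0,-0.122],[1,0,0,0,0,0,-0.122],[1,0,0,0,0,0,-0.122],[1,0,0,0,0,0,-0.122],[1,0,0,0,0,0,0]]'; python3 d.py .649 .2295 .256 104.3
```

```text
t: 3.43
position: [0.3927, -0.1389, 0.2562]
tcp_rot: [[-0.973, -0.23, -0.0], [-0.23, 0.973, 0.0], [0.0, 0.0, -1.0]]
force: [0.3, -0.2, 0.4]
gripper_width: 0.002
gripper_force: 0.0
t 3.43 pos [ 0.3927 -0.1389  0.2562] F [ 0.3 -0.2  0.4] w 0.002 g 0.0 j [-0.34  0.04 -0.23  1.3   0.   -0.57]
shift mm [-3.340e+02  2.997e+02  2.000e-01] turn [ 0.0003 -0.0002 -0.0179]
```

```bash
python3 -m crank '[[1,-12,10,0,0,0,-0.018],[1,-24,22,0,0,0,0],[1,-28,25,0,0,0,0],[1,-28,25,0,0,0,0],[1,-28,25,0,0,0,0],[1,-28,25,0,0,0,0],[1,-28,25,0,0,0,0],[1,-28,25,0,0,0,0],[1,-28,25,0,0,0,0],[1,-28,25,0,0,0,0],[1,-28,25,0,0,0,0],[1,-22,21,0,0,0,0],[1,-16,15,0,0,0,0],[1,-8,7,0,0,0,0],[1,0,0,15,0,0,0],[1,0,0,25,0,0,0],[1,0,0,25,0,0,0],[1,0,0,10,0,0,0],[1,0,0,0,0,0,0]]'; python3 d.py .649 .2295 .130 104.3
```

```text
t: 5.02
position: [0.6436, 0.2317, 0.1788]
tcp_rot: [[-0.971, -0.238, -0.004], [-0.238, 0.971, -0.001], [0.005, -0.0, -1.0]]
force: [0.5, 0.6, 0.1]
gripper_width: 0.0
gripper_force: 0.0
t 5.02 pos [0.6436 0.2317 0.1788] F [0.5 0.6 0.1] w 0.0 g 0.0 j [0.35 0.64 0.4  1.34 0.   0.11]
shift mm [-4.9 -3.4 48.7] turn [-0.0004 -0.0046 -0.0092]
```

```bash
python3 -m crank '[[1,-5,-3,10,0,0,-0.01],[1,0,0,20,0,0,0],[1,0,0,15,0,0,0],[1,0,0,4,0,0,0],[1,0,0,0,0,0,0]]'; python3 -m crank '[[1,0,-5,0,0,0,0],[1,0,-7,0,0,0,0],[1,0,-7,0,0,0,0],[1,0,-7,0,0,0,0],[1,0,-7,0,0,0,0],[1,0,-7,0,0,0,0],[1,0,-7,0,0,0,0],[1,0,-7,0,0,0,0],[1,0,-7,0,0,0,0],[1,0,-7,0,0,0,0],[1,0,-7,0,0,0,0],[1,0,-3,0,0,0,0]]';python3 d.py .6685 .152 .130 104.3
```

```text
t: 5.43
position: [0.6509, 0.2301, 0.1322]
tcp_rot: [[-0.968, -0.25, -0.001], [-0.25, 0.968, -0.0], [0.001, -0.0, -1.0]]
force: [0.5, 0.1, -0.1]
gripper_width: -0.003
gripper_force: 0.0
t: 6.43
position: [0.6713, 0.1535, 0.1342]
tcp_rot: [[-0.968, -0.249, 0.003], [-0.249, 0.968, 0.001], [-0.003, -0.0, -1.0]]
force: [0.3, 2.4, 2.7]
gripper_width: 0.002
gripper_force: 1.1
t 6.43 pos [0.6713 0.1535 0.1342] F [0.3 2.4 2.7] w 0.002 g 1.1 j [ 0.22  0.65  0.32  1.24 -0.   -0.03]
shift mm [ 3.1 -0.7  4.1] turn [-0.0001  0.0027  0.0026]
```

```bash
python3 -m crank '[[1,0,-4,2,0,0,0],[1,0,-4,1,0,0,0],[1,0,-4,0,0,0,0],[1,0,0,0,0,0,0]]'|egrep 'pos|^force';  python3 -m crank '[[1,0,-2,0,0,0,0],[1,0,-2,0,0,0,0],[1,0,0,0,0,0,0]]'|egrep 'pos|^force'; python3 -m crank '[[1,0,-2,0,0,0,0],[1,0,-1,0,0,0,0],[1,0,0,0,0,0,0]]'|egrep 'pos|^force'
```

```text
position: [0.6732, 0.1424, 0.1287]
force: [0.6, 0.8, -0.0]
position: [0.6742, 0.139, 0.1291]
force: [-0.7, 1.4, 0.1]
position: [0.6751, 0.1362, 0.1293]
force: [-1.1, 1.5, 0.3]
```

```bash
for i in 1; do python3 -m crank '[[1,0,-3,0,0,0,0],[1,0,-2,0,0,0,0],[1,0,0,0,0,0,0]]'|egrep 'pos|^force'; python3 -m crank '[[1,0,-2,0,0,0,0],[1,0,-1,0,0,0,0],[1,0,0,0,0,0,0]]'|egrep 'pos|^force'; python3 -m crank '[[1,0,-2,0,0,0,0],[1,0,-1,0,0,0,0],[1,0,0,0,0,0,0]]'|egrep 'pos|^force'; done; python3 -c "
from h import *
im=shoot('v1')
f=5
a=im['side'][225:290,165:235];b=im['top'][150:215,190:260]
cv2.imwrite('pics/v1.png',cv2.resize(np.hstack([a,b]),None,fx=f,fy=f,interpolation=cv2.INTER_CUBIC))"
```

```text
position: [0.6764, 0.131, 0.1293]
force: [-0.6, 1.0, 0.2]
position: [0.6771, 0.1284, 0.1293]
force: [-0.1, 0.2, -0.3]
position: [0.6779, 0.1254, 0.1293]
force: [-0.9, 1.7, -0.2]
```

View pics/v1.png

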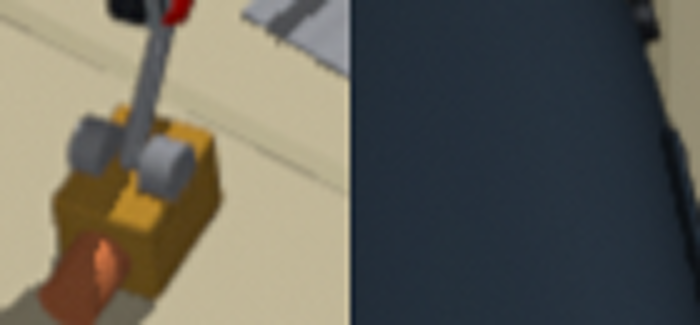

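The side crop shows the handle now leaning right, past vertical and towards the supports. I keep going until the force rises.

```bash
for i in 1 2 3; do python3 -c "
from cell import manip;import numpy as np;print(np.round(manip.state()['force'],1))"; done >/dev/null
python3 -m crank '[[1,0,-3,0,0,0,0],[1,0,-2,0,0,0,0],[1,0,0,0,0,0,0]]'|egrep 'pos|^force'; python3 -m crank '[[1,0,-2,0,0,0,0],[1,0,-1,0,0,0,0],[1,0,0,0,0,0,0]]'|egrep 'pos|^force'; python3 -m crank '[[1,0,-2,0,0,0,0],[1,0,-1,0,0,0,0],[1,0,0,0,0,0,0]]'|egrep 'pos|^force';python3 -m crank '[[1,0,-2,0,0,0,0],[1,0,-1,0,0,0,0],[1,0,0,0,0,0,0]]'|egrep 'pos|^force'
```

```text
position: [0.679, 0.1213, 0.1294]
force: [-1.8, 7.1, 2.4]
position: [0.6793, 0.1202, 0.1295]
force: [-4.9, 18.8, 2.2]
position: [0.6797, 0.1192, 0.1297]
force: [-9.4, 30.9, 6.1]
position: [0.6801, 0.1181, 0.13]
force: [-13.6, 43.3, 9.8]
```

```bash
python3 -m crank '[[1,0,8,0,0,0,0],[1,0,12,0,0,0,0],[1,0,5,-15,0,0,0],[1,0,0,-30,0,0,0],[1,0,0,-30,0,0,0],[0,20,0,-15,0,0,0],[0,35,0,0,0,0,0],[0,35,0,0,0,0,0],[0,35,0,0,0,0,0],[0,35,0,0,0,0,0],[0,30,0,0,0,0,0],[0,15,0,0,0,0,0],[0,0,0,0,0,0,0]]' 25; cat > look.py <<'E'
import sys
from h import *
im=shoot(sys.argv[1])
for c,p0 in (('blue',[.4413,.3242,.013,.1023]),('green',[.4340,.2378,.013,.130])):
    p,e,m=fit(im,TAIL,p0,lambda i:colmask(i,'tail'),[0,1,3],pad=8)
    print(c,np.round(p,4),round(e),m,'nut',np.round(p[:2]-.015*np.array([np.cos(p[3]),np.sin(p[3])]),4),'heading y',round(90+np.degrees(p[3]),1))
E
python3 look.py b
```

```text
t: 10.2
position: [0.474, 0.0841, 0.2199]
tcp_rot: [[-0.968, -0.25, 0.0], [-0.25, 0.968, -0.001], [-0.0, -0.001, -1.0]]
force: [0.8, 0.3, 0.3]
gripper_width: 1.0
gripper_force: 0.0
blue [0.441  0.3246 0.013  0.1031] 204 {'top': np.float64(160.0), 'side': np.float64(933.0)} nut [0.4261 0.3231] heading y 95.9
green [0.4345 0.2381 0.013  0.1323] 397 {'top': np.float64(0.0), 'side': np.float64(947.0)} nut [0.4196 0.2361] heading y 97.6
```

View pics/side_b.png

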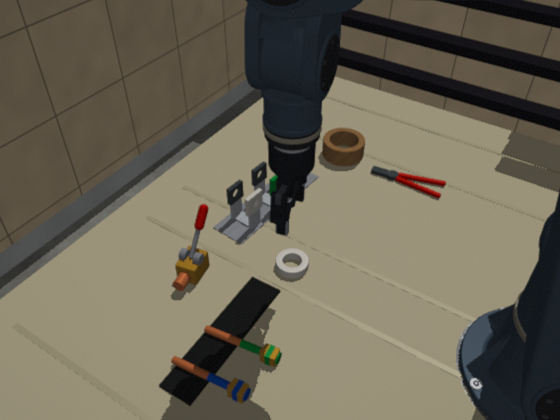

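The side view shows the handle swung over, with its grip at about (202,217), and the tails undisturbed. I check the handle against the model and work out the move to the blue tail.

```bash
cat > handle.py <<'E'
import sys
from h import *
i=cv2.imread(sys.argv[1]);m=colmask(i,'red');m[:, :185]=0;m[:195]=0;m[235:]=0;m[:,225:]=0
print('red centroid side',np.argwhere(m).mean(0)[::-1],m.sum())
V=[.6685,.152,0,1.82];R=pose(V)
for a in (-.05,0,.05,.1,.2,.7,.75,.8): print(a,proj('side',V[:3]+R@[.0875*np.sin(a-.75),0,.05+.0875*np.cos(a-.75)]))
E
python3 handle.py pics/side_b.png; python3 d.py .4261 .3231 .12 95.9
```

```text
red centroid side [201.03108808 216.64766839] 193
-0.05 [[201.13857288 214.27668422]]
0 [[200.33559946 214.16948788]]
0.05 [[199.50279851 214.16698196]]
0.1 [[198.64193216 214.27041957]]
0.2 [[196.84364078 214.79883696]]
0.7 [[186.91810719 223.83760309]]
0.75 [[185.90271908 225.29652258]]
0.8 [[184.8947698  226.84603151]]
t 10.3 pos [0.4766 0.0848 0.2197] F [-0.  -0.   0.8] w 1.001 g 0.0 j [ 0.18  0.19 -0.16  1.22 -0.   -0.08]
shift mm [-10.6 243.4  99.6] turn [-0.0005  0.001   0.1499]
```

```bash
python3 -m crank '[[0,0,10,0,0,0,0],[0,-2,20,0,0,0,0],[0,-2,30,0,0,0,0],[0,-2,33,0,0,0,0],[0,-2,33,0,0,0,0],[0,-2,33,0,0,0,0],[0,-1,33,0,0,0,0],[0,0,28,0,0,0,0],[0,0,16,0,0,0,0],[0,0,8,0,0,0,0],[0,0,0,10,0,0,0.05],[0,0,0,25,0,0,0.05],[0,0,0,30,0,0,0.05],[0,0,0,25,0,0,0],[0,0,0,10,0,0,0],[0,0,0,0,0,0,0],[0,0,0,0,0,0,0]]' 25 >/dev/null;  python3 d.py .4261 .3231 .029 95.9; python3 look.py c
```

```text
t 11.72 pos [0.4264 0.324  0.1198] F [0.7 1.  0.3] w 1.004 g 0.0 j [ 0.65  0.35 -0.2   1.02 -0.    0.55]
shift mm [ 0.4 -0.9 90.8] turn [-0.0002 -0.0001  0.0003]
blue [0.4413 0.3241 0.013  0.1061] 432 {'top': np.float64(192.0), 'side': np.float64(694.0)} nut [0.4264 0.3225] heading y 96.1
green [0.4339 0.2377 0.013  0.1352] 282 {'top': np.float64(301.0), 'side': np.float64(600.0)} nut [0.4191 0.2357] heading y 97.7
```

```bash
python3 -m crank '[[0,0,-1,10,0,0,0],[0,0,0,20,0,0,0],[0,0,0,25,0,0,0],[0,0,0,20,0,0,0],[0,0,0,10,0,0,0],[0,0,0,4,0,0,0],[0,0,0,0,0,0,0],[0.5,0,0,0,0,0,0],[0.7,0,0,0,0,0,0],[1,0,0,0,0,0,0],[1,0,0,0,0,0,0],[1,0,0,0,0,0,0],[1,0,0,0,0,0,0],[1,0,0,0,0,0,0],[1,0,0,0,0,0,0],[1,0,0,0,0,0,0]]' 28; python3 d.py .4261 .3231 .031 95.9
```

```text
t: 13.15
position: [0.4265, 0.3232, 0.0309]
tcp_rot: [[-0.995, -0.103, 0.001], [-0.103, 0.995, 0.001], [-0.001, 0.001, -1.0]]
force: [-1.5, -0.3, 6.7]
gripper_width: 0.294
gripper_force: 27.9
t 13.15 pos [0.4265 0.3232 0.0309] F [-1.5 -0.3  6.7] w 0.294 g 27.9 j [ 0.65  0.43 -0.33  0.81  0.    0.55]
shift mm [ 0.4 -0.  -0.1] turn [0.0005 0.0007 0.0002]
```

```bash
python3 -m crank '[[1,0,0,-3,0,0,0],[1,0,0,-6,0,0,0],[1,0,0,-10,0,0,0],[1,0,0,-15,0,0,0],[1,0,0,-20,0,0,0],[1,0,0,-20,0,0,0],[1,0,0,-20,0,0,0],[1,0,0,-20,0,0,0],[1,0,0,-20,0,0,0],[1,0,0,-15,0,0,0],[1,0,0,-10,0,0,0],[1,0,0,-6,0,0,0],[1,0,0,-3,0,0,0],[1,0,0,0,0,0,0]]'|egrep 'pos|^force|grip'; python3 d.py .4493 -.1889 .2 85.2; cat > held.py <<'E'
import sys
from h import *
# fit held tail: measured shoulder x,y,z,yaw,pitch vs TCP
tag,f=sys.argv[1],sys.argv[2]=='1'
s=manip.state();R=np.array(s['tcp_rot']);im=shoot(tag)
TUBE=[tube(0,120,7)]
def mk(i):
    h=hsv(i);c=colmask(i,sys.argv[3]);return c|((h[...,0]>=2)&(h[...,0]<14)&(h[...,1]>110)&(h[...,2]>35))
o=np.array(s['position'])+R@[-.015,0,.0179]
y=np.arctan2(-R[1,0],-R[0,0]);p0=[*o,y,0]
print('expect',np.round(p0,4))
p,e,m=fit(im,TUBE,p0,mk,[0,1,2,3,4],pad=9);print('fit',np.round(p,4),round(e),m)
t=p[:3]+pose(p)@[.12,0,0];print('tip',np.round(t,4))
E
python3 held.py d 0 blue; python3 -c "
import cv2;i=cv2.imread('pics/side_d.png');cv2.imwrite('pics/dd.png',cv2.resize(i[220:420,80:330],None,fx=3,fy=3))"
```

```text
position: [0.4262, 0.323, 0.1985]
force: [-0.4, -0.4, -1.1]
gripper_width: 0.301
gripper_force: 27.7
t 14.32 pos [0.4262 0.323  0.1985] F [-0.4 -0.4 -1.1] w 0.301 g 27.7 j [ 0.65  0.3  -0.07  1.2   0.    0.55]
shift mm [  29.8 -511.5   -1.6] turn [1.00e-04 1.00e-04 1.87e-01]
expect [0.4411 0.3245 0.1806 0.1032 0.    ]
fit [ 0.4477  0.3248  0.1812  0.0941 -0.0327] 263 {'top': np.float64(228.0), 'side': np.float64(470.0)}
tip [0.5671 0.3361 0.1773]
```

View pics/dd.png

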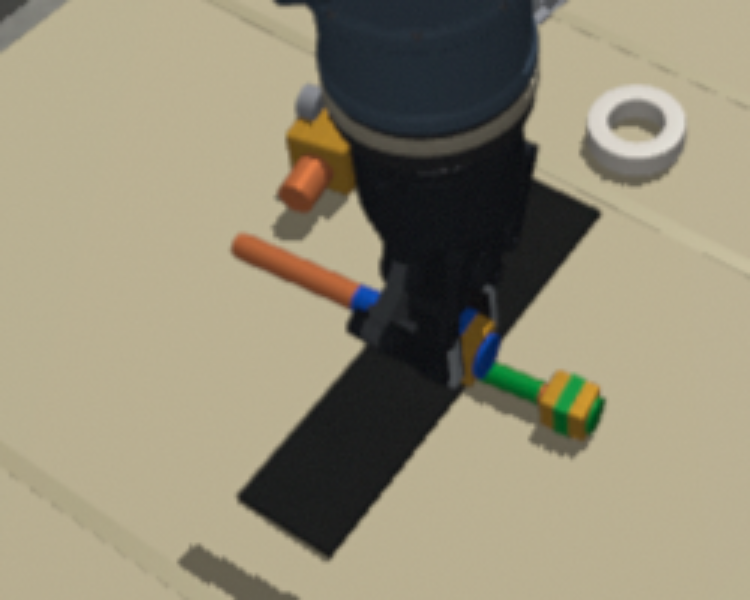

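The blue tail is held nearly level by its nut, tip at crop (240,245). Green is still in place. I carry blue to in front of its support.

```bash
python3 -m crank '[[1,0,-6,0,0,0,0],[1,1,-14,0,0,0,0],[1,2,-24,0,0,0,0.0],[1,2,-32,0,0,0,0],[1,2,-34,0,0,0,0],[1,2,-34,0,0,0,0],[1,2,-34,0,0,0,0],[1,2,-34,0,0,0,0],[1,2,-34,0,0,0,0],[1,2,-34,0,0,0,0],[1,2,-34,0,0,0,0],[1,2,-34,0,0,0,0],[1,2,-34,0,0,0,0],[1,2,-34,0,0,0,0],[1,2,-34,0,0,0,0],[1,2,-28,0,0,0,0],[1,1,-18,0,0,0,0],[1,1,-10,0,0,0,0],[1,0,-5,0,0,0,0],[1,0,0,0,0,0,0]]'|egrep 'pos|grip'; python3 -m crank '[[1,0,0,0,0,0,0.04],[1,0,0,0,0,0,0.05],[1,0,0,0,0,0,0.05],[1,0,0,0,0,0,0.047],[1,0,0,0,0,0,0],[1,0,0,0,0,0,0]]'|egrep 'pos|grip'; python3 d.py .4493 -.1889 .0879 85.2
```

```text
position: [0.4475, -0.1891, 0.1981]
gripper_width: 0.296
gripper_force: 27.8
position: [0.4479, -0.1876, 0.1983]
gripper_width: 0.295
gripper_force: 27.8
t 16.58 pos [ 0.4479 -0.1876  0.1983] F [ 0.  0. -1.] w 0.295 g 27.8 j [-0.4   0.2  -0.2   1.17  0.   -0.32]
shift mm [ -1.5  -1.2 110.4] turn [ 0.0002 -0.0001  0.0027]
```

```bash
python3 -m crank '[[1,0,-1,8,0,0,0],[1,-1,0,16,0,0,0],[1,0,0,20,0,0,0],[1,0,0,20,0,0,0],[1,0,0,18,0,0,0],[1,0,0,14,0,0,0],[1,0,0,9,0,0,0],[1,0,0,5,0,0,0],[1,0,0,0,0,0,0],[1,0,0,0,0,0,0]]'|egrep 'pos|grip'; python3 held.py e 0 blue; python3 d.py .4493 -.1889 .0879 85.2; python3 -c "
import cv2,numpy as np;i=cv2.imread('pics/side_e.png')[100:280,230:400];j=cv2.imread('pics/top_e.png')[130:300,270:400];
cv2.imwrite('pics/ee.png',np.hstack([cv2.resize(i,(453,480),interpolation=cv2.INTER_CUBIC),cv2.resize(j,(340,480))]))"
```

```text
position: [0.4491, -0.1896, 0.0886]
gripper_width: 0.295
gripper_force: 27.8
expect [ 0.4641 -0.1909  0.0707 -0.0834  0.    ]
fit [ 0.4743 -0.1931  0.0702 -0.1246 -0.0348] 241 {'top': np.float64(0.0), 'side': np.float64(251.0)}
tip [ 0.5933 -0.2081  0.066 ]
t 17.52 pos [ 0.4494 -0.1898  0.0891] F [ 0.4 -0.6 -0.6] w 0.295 g 27.8 j [-0.4   0.29 -0.38  0.9  -0.   -0.32]
shift mm [0.2 0.9 1.2] turn [-0.0004  0.0012  0.0002]
```

View pics/ee.png

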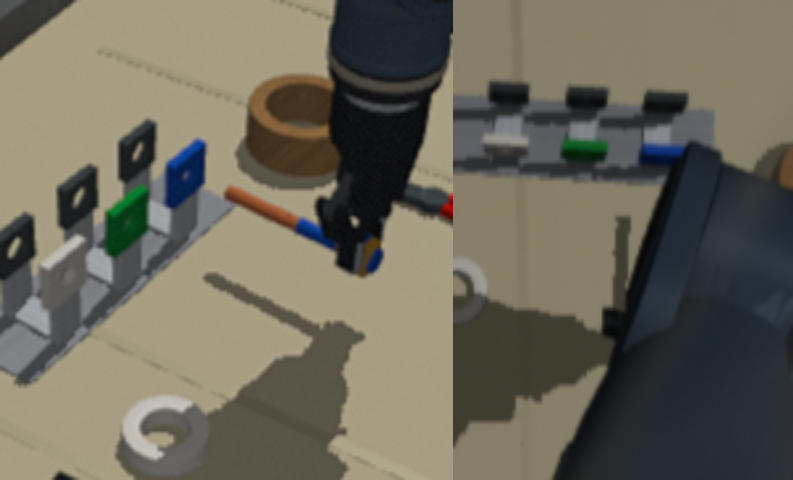

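```bash
cat > pitch.py <<'E'
import sys
from h import *
# side view only: copper part of tube -> image line; compare with expected straight tail. args: img, colour
i=cv2.imread(sys.argv[1]);s=manip.state();R=np.array(s['tcp_rot'])
dx,dz=(float(sys.argv[2])/1e3,float(sys.argv[3])/1e3)
o=np.array(s['position'])+R@[-dx,0,dz];u=-R[:,0];
a=proj('side',[o,o+.12*u]);x0,y0=(np.minimum(*a)-12).astype(int);x1,y1=(np.maximum(*a)+12).astype(int)
h=hsv(i);m=(h[...,0]>=2)&(h[...,0]<14)&(h[...,1]>110)&(h[...,2]>35);w=np.zeros_like(m);w[y0:y1,x0:x1]=m[y0:y1,x0:x1]
k,l,st,_=cv2.connectedComponentsWithStats(w.astype(np.uint8));j=1+st[1:,4].argmax();P=np.argwhere(l==j)[:,::-1].astype(float)
c=P.mean(0);v=np.linalg.svd(P-c)[2][0];e=a[1]-a[0];e/=np.linalg.norm(e);v*=np.sign(v@e)
tt=(P-c)@v;tip=c+v*tt.max()
n=np.array([-e[1],e[0]])
up=proj('side',o+.12*u+[0,0,.001])[0]-a[1];lat=proj('side',o+.12*u+.001*R[:,1])[0]-a[1]
print('area',len(P),'tip px',tip,'expected',a[1],'perp offset px at tip',(tip-a[1])@n,'along',(tip-a[1])@e,'angle err',np.cross(e,v))
print('perp px per mm: up',up@n,'tool y',lat@n,' perp offset mid',(c-a[0])@n)
E
python3 pitch.py pics/side_e.png 15 17.9
```

```text
area 145 tip px [314.57212601 170.8898385 ] expected [314.98786169 171.42130355] perp offset px at tip 0.30450914131366474 along 0.6021340670774041 angle err 0.009440373294937243
perp px per mm: up 0.3106195256973224 tool y -0.29296415525322345  perp offset mid 0.16479082828524744pitch.py:14: DeprecationWarning: Arrays of 2-dimensional vectors are deprecated. Use arrays of 3-dimensional vectors instead. (deprecated in NumPy 2.0)
  print('area',len(P),'tip px',tip,'expected',a[1],'perp offset px at tip',(tip-a[1])@n,'along',(tip-a[1])@e,'angle err',np.cross(e,v))
```

```bash
python3 -m crank '[[1,0,0.9,1.2,0,0,0],[1,-5,0,0,0,0,0],[1,-8,0,0,0,0,0],[1,-8,0,0,0,0,0],[1,-6,0,0,0,0,0],[1,-3,0,0,0,0,0],[1,0,0,0,0,0,0],[1,0,0,0,0,0,0]]'|egrep 'pos|^force'; python3 d.py .6087 -.2023 .0879 85.2;python3 -c "
from h import *
i=optics.read_camera('side');cv2.imwrite('pics/side_f.png',i)"; python3 -W ignore pitch.py pics/side_f.png 15 17.9
```

```text
position: [0.4789, -0.1911, 0.0869]
force: [0.2, 0.6, -1.2]
t 18.18 pos [ 0.4789 -0.1911  0.0869] F [ 0.2  0.6 -1.2] w 0.298 g 27.8 j [-0.38  0.34 -0.31  0.92 -0.   -0.3 ]
shift mm [-130.3   -0.3   -1.1] turn [ 0.0001 -0.0005  0.0002]
area 140 tip px [304.32881831 167.30769993] expected [304.6085867  167.70120619] perp offset px at tip 0.2374892721457213 along 0.4203764676333886 angle err 0.004913582654013815
perp px per mm: up 0.30668152831034307 tool y -0.2900384710057547  perp offset mid 0.1691064080856117
```

```bash
python3 -m crank '[[1,-4,0,0,0,0,0],[1,-4,0,0,0,0,0],[1,-4,0,0,0,0,0],[1,-4,0,0,0,0,0],[1,-4,0,0,0,0,0],[1,-4,0,0,0,0,0],[1,0,0,0,0,0,0]]'|egrep 'pos|^force'; python3 -m crank '[[1,-4,0,-0.5,0,0,0],[1,-4,0,0,0,0,0],[1,-4,0,0,0,0,0],[1,-4,0,0,0,0,0],[1,-4,0,0,0,0,0],[1,-4,0,0,0,0,0],[1,0,0,0,0,0,0]]'|egrep 'pos|^force'; python3 d.py .6087 -.2023 .0879 85.2
```

```text
position: [0.5036, -0.1933, 0.0871]
force: [-0.9, -0.9, -1.4]
position: [0.5275, -0.1953, 0.0876]
force: [-0.4, 0.1, -2.2]
t 19.4 pos [ 0.5275 -0.1953  0.0876] F [-0.4  0.1 -2.2] w 0.299 g 27.8 j [-0.35  0.43 -0.18  0.97  0.   -0.27]
shift mm [-81.5  -0.2  -0.3] turn [-0.      0.0003  0.0001]
```

```bash
python3 -m crank '[[1,-4,0,0,0,0,0],[1,-4,0,0,0,0,0],[1,-4,0,0,0,0,0],[1,-4,0,0,0,0,0],[1,-4,0,0,0,0,0],[1,-4,0,0,0,0,0],[1,0,0,0,0,0,0]]'|egrep 'pos|^force'; python3 -m crank '[[1,-4,0,0,0,0,0],[1,-5,0,0,0,0,0],[1,-5,0,0,0,0,0],[1,-5,0,0,0,0,0],[1,-5,0,0,0,0,0],[1,-5,0,0,0,0,0],[1,-5,0,0,0,0,0],[1,-4,0,0,0,0,0],[1,-3,0,0,0,0,0],[1,0,0,0,0,0,0]]'|egrep 'pos|^force'; python3 d.py .6087 -.2023 .0879 85.2
```

```text
position: [0.5514, -0.1973, 0.0876]
force: [-0.1, 0.5, -1.3]
position: [0.592, -0.2007, 0.0875]
force: [-0.4, 0.0, -1.9]
t 20.82 pos [ 0.592  -0.2007  0.0875] F [-0.4  0.  -1.9] w 0.298 g 27.8 j [-0.33  0.55  0.02  1.04  0.   -0.24]
shift mm [-16.7  -0.2  -0.4] turn [-0.      0.0001  0.0001]
```

```bash
python3 -m crank '[[1,-4,0,0,0,0,0],[1,-4,0,0,0,0,0],[1,-3,0,0,0,0,0],[1,-2,0,0,0,0,0],[1,0,0,0,0,0,0],[1,0,0,0,0,0,0]]'|egrep 'pos|^force'; python3 -m crank '[[1,-1,0,0,0,0,0],[1,0,0,0,0,0,0],[1,0,0,0,0,0,0]]'|egrep 'pos|^force';python3 -m crank '[[1,-1,0,0,0,0,0],[1,0,0,0,0,0,0],[1,0,0,0,0,0,0]]'|egrep 'pos|^force'; python3 -m crank '[[1,-1,0,0,0,0,0],[1,0,0,0,0,0,0],[1,0,0,0,0,0,0]]'|egrep 'pos|^force'
```

```text
position: [0.6045, -0.2018, 0.0875]
force: [-0.6, -0.6, -0.8]
position: [0.6054, -0.2019, 0.0876]
force: [-0.1, 0.2, -1.1]
position: [0.6065, -0.2019, 0.0876]
force: [0.1, 0.6, -1.1]
position: [0.6075, -0.202, 0.0876]
force: [-0.6, -0.6, -1.4]
```

```bash
for k in 1; do python3 -m crank '[[1,-1,0,0,0,0,0],[1,0,0,0,0,0,0],[1,0,0,0,0,0,0]]'|egrep 'pos|^force'; python3 -m crank '[[1,-0.7,0,0,0,0,0],[1,0,0,0,0,0,0],[1,0,0,0,0,0,0]]'|egrep 'pos|^force'; python3 -m crank '[[1,-0.7,0,0,0,0,0],[1,0,0,0,0,0,0],[1,0,0,0,0,0,0]]'|egrep 'pos|^force'; done
```

```text
position: [0.6084, -0.2021, 0.0876]
force: [-0.9, -0.8, -1.9]
position: [0.6084, -0.2021, 0.0874]
force: [-6.0, 0.9, 2.2]
position: [0.6085, -0.2021, 0.0874]
force: [-10.7, 0.6, 5.0]
```

```bash
python3 -m crank '[[1,0.8,0,1,0,0,0],[1,0,0,1,0,0,0],[1,0,0,0,0,0,0],[1,0,0,0,0,0,0]]'|egrep 'pos|^force'; python3 -m crank '[[0.68,0,0,0,0,0,0],[0.5,0,0,0,0,0,0],[0,0,0,0,0,0,0],[0,0,0,0,0,0,0],[0,0,0,0,0,0,0],[0,0,0,0,0,0,0],[0,0,0,-4,0,0,0],[0,0,0,-10,0,0,0],[0,0,0,-20,0,0,0],[0,5,0,-30,0,0,0],[0,15,0,-35,0,0,0],[0,30,0,-25,0,0,0],[0,30,10,0,0,0,0],[0,30,20,0,0,0,0],[0,30,30,0,0,0,0],[0,15,30,0,0,0,0],[0,0,30,0,0,0,0],[0,0,20,0,0,0,0],[0,0,10,0,0,0,0],[0,0,0,0,0,0,0]]'|egrep 'pos|^force'; cat > look2.py <<'E'
import sys
from h import *
im=shoot(sys.argv[1])
p,e,m=fit(im,TAIL,[.4340,.2378,.013,.130],lambda i:colmask(i,'tail'),[0,1,3],pad=8)
print('green',np.round(p,4),round(e),m,'nut',np.round(p[:2]-.015*np.array([np.cos(p[3]),np.sin(p[3])]),4),'heading y',round(90+np.degrees(p[3]),1))
i=im['side'][120:270,200:340];j=im['top'][150:290,150:370]
cv2.imwrite('pics/l.png' if len(sys.argv)<3 else sys.argv[2],np.hstack([cv2.resize(i,(420,450),interpolation=cv2.INTER_CUBIC),cv2.copyMakeBorder(cv2.resize(j,(374,238),interpolation=cv2.INTER_CUBIC),0,212,0,0,0)]))
E
python3 look2.py g; python3 d.py .4191 .2357 .13 97.6; python3 handle.py pics/side_g.png|head -1
```

```text
position: [0.6084, -0.2021, 0.0853]
force: [-4.7, -0.3, -1.1]
position: [0.4679, -0.0389, 0.2104]
force: [0.6, -0.9, 0.2]
green [0.4343 0.2379 0.013  0.1332] 129 {'top': np.float64(165.0), 'side': np.float64(830.0)} nut [0.4194 0.2359] heading y 97.6
t 24.92 pos [ 0.4679 -0.0407  0.21  ] F [ 0.1 -0.8 -0.2] w 0.999 g 0.0 j [-0.09  0.16 -0.21  1.19 -0.   -0.  ]
shift mm [ 71.6 271.4  79.9] turn [-0.0004  0.0004 -0.2158]
red centroid side [201.00518135 216.58031088] 193
```

View pics/l.png

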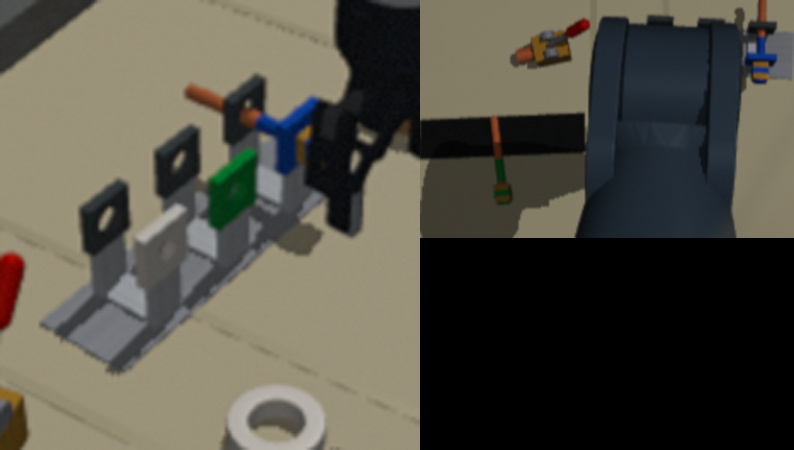

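Blue is through both plates with its nut at the plate, the handle is still shut, and green has not moved. On to green.

```bash
python3 -m crank '[[0,3,8,0,0,0,0],[0,6,20,0,0,0,0],[0,9,30,0,0,0,0],[0,9,34,0,0,0,0],[0,9,34,0,0,0,0],[0,9,34,0,0,0,0],[0,9,34,0,0,0,0],[0,8,34,0,0,0,0],[0,6,26,0,0,0,0],[0,3,12,0,0,0,0],[0,0,5,0,0,0,0],[0,0,0,10,0,0,-0.07],[0,0,0,25,0,0,-0.07],[0,0,0,25,0,0,-0.076],[0,0,0,15,0,0,0],[0,0,0,5,0,0,0],[0,0,0,0,0,0,0],[0,0,0,0,0,0,0]]'|egrep 'pos|^force'; python3 look2.py h pics/l2.png; python3 d.py .4192 .2358 .031 97.6
```

```text
position: [0.4201, 0.2351, 0.1303]
force: [0.6, 0.5, 0.4]
green [0.4339 0.2378 0.013  0.1316] 125 {'top': np.float64(201.0), 'side': np.float64(838.0)} nut [0.4191 0.2358] heading y 97.5
t 26.52 pos [0.4204 0.2357 0.1308] F [ 0.1  0.  -0.5] w 1.0 g 0.0 j [ 0.51  0.24 -0.33  1.   -0.    0.38]
shift mm [ 1.3  0.2 99.8] turn [ 0.0006  0.0016 -0.0014]
```

```bash
python3 -m crank '[[0,1,0,12,0,0,0],[0,0,0,22,0,0,0],[0,0,0,25,0,0,0],[0,0,0,22,0,0,0],[0,0,0,12,0,0,0],[0,0,0,5.5,0,0,0],[0,0,0,0.5,0,0,0],[0.5,0,0,0,0,0,0],[0.7,0,0,0,0,0,0],[1,0,0,0,0,0,0],[1,0,0,0,0,0,0],[1,0,0,0,0,0,0],[1,0,0,0,0,0,0],[1,0,0,0,0,0,0],[1,0,0,0,0,0,0],[1,0,0,0,0,0,0]]' 28; python3 d.py .4192 .2358 .031 97.6
```

```text
t: 27.85
position: [0.4189, 0.2358, 0.0312]
tcp_rot: [[-0.991, -0.132, 0.001], [-0.132, 0.991, 0.0], [-0.001, 0.0, -1.0]]
force: [-1.1, -1.2, 7.7]
gripper_width: 0.296
gripper_force: 27.8
t 27.85 pos [0.4189 0.2358 0.0312] F [-1.1 -1.2  7.7] w 0.296 g 27.8 j [ 0.51  0.34 -0.47  0.76  0.    0.38]
shift mm [-0.3 -0.   0.2] turn [ 0.0003  0.0008 -0.0004]
```

```bash
python3 -m crank '[[1,0,0,-3,0,0,0],[1,0,0,-6,0,0,0],[1,0,0,-10,0,0,0],[1,0,0,-15,0,0,0],[1,0,0,-20,0,0,0],[1,0,0,-20,0,0,0],[1,0,0,-20,0,0,0],[1,0,0,-20,0,0,0],[1,0,0,-20,0,0,0],[1,0,0,-15,0,0,0],[1,0,0,-10,0,0,0],[1,0,0,-6,0,0,0],[1,0,0,-3,0,0,0],[1,0,0,0,0,0,0]]'|egrep 'pos|^force|grip'; python3 d.py .4565 -.1042 .2 85.2
```

```text
position: [0.4186, 0.2356, 0.1988]
force: [1.2, 0.6, -2.3]
gripper_width: 0.298
gripper_force: 27.8
t 29.02 pos [0.4186 0.2356 0.1988] F [ 1.2  0.6 -2.3] w 0.298 g 27.8 j [ 0.51  0.19 -0.21  1.17 -0.    0.38]
shift mm [   7.2 -341.8   -1.2] turn [1.00e-04 2.00e-04 2.16e-01]
```

```bash
python3 -m crank '[[1,0,-6,0,0,0,0],[1,0,-14,0,0,0,0],[1,0,-24,0,0,0,0],[1,1,-32,0,0,0,0],[1,1,-34,0,0,0,0],[1,1,-34,0,0,0,0],[1,1,-34,0,0,0,0],[1,1,-34,0,0,0,0],[1,1,-34,0,0,0,0],[1,1,-32,0,0,0,0],[1,0,-28,0,0,0,0],[1,0,-20,0,0,0,0],[1,0,-11,0,0,0,0],[1,0,-5,0,0,0,0.036],[1,0,0,0,0,0,0.06],[1,0,0,0,0,0,0.06],[1,0,0,0,0,0,0.06],[1,0,0,0,0,0,0],[1,0,0,0,0,0,0]]'|egrep 'pos|grip'; python3 -m crank '[[1,0,0,8,0,0,0],[1,0,0,16,0,0,0],[1,0,0,20,0,0,0],[1,0,0,20,0,0,0],[1,0,0,18,0,0,0],[1,0,0,14,0,0,0],[1,0,0,9,0,0,0],[1,0,0,5,0,0,0],[1,0,0,0,0,0,0],[1,0,0,0,0,0,0]]'|egrep 'pos|grip';python3 -c "
from h import *
i=optics.read_camera('side');cv2.imwrite('pics/side_i.png',i)"; python3 -W ignore pitch.py pics/side_i.png 15.1 18.2;  python3 d.py .4565 -.1042 .0880 85.2
```

```text
position: [0.4564, -0.1041, 0.1982]
gripper_width: 0.297
gripper_force: 27.9
position: [0.4569, -0.1044, 0.0889]
gripper_width: 0.296
gripper_force: 27.9
area 168 tip px [292.47883033 190.03753584] expected [292.96087931 190.03385304] perp offset px at tip -0.21847180779386535 along 0.4297148453142692 angle err 0.002783656436018467
perp px per mm: up 0.3053212654390315 tool y -0.32108840040905323  perp offset mid -0.25784746973420264
t 31.48 pos [ 0.4571 -0.1044  0.0892] F [ 0.3 -0.3 -0.9] w 0.296 g 27.9 j [-0.22  0.25 -0.43  0.89  0.   -0.14]
shift mm [0.6 0.2 1.2] turn [-0.0001  0.0009  0.0004]
```

```bash
python3 -m crank '[[1,0,0,0.5,0,0,0],[1,-4,0,0,0,0,0],[1,-8,0,0,0,0,0],[1,-8,0,0,0,0,0],[1,-6,0,0,0,0,0],[1,-4,0,0,0,0,0],[1,0,0,0,0,0,0],[1,0,0,0,0,0,0]]'|egrep 'pos|^force'; python3 d.py .6159 -.1176 .0882 85.2; python3 -m crank '[[1,-4,0,0,0,0,0],[1,-4,0,0,0,0,0],[1,-4,0,0,0,0,0],[1,-4,0,0,0,0,0],[1,-4,0,0,0,0,0],[1,-4,0,0,0,0,0],[1,0,0,0,0,0,0]]'|egrep 'pos|^force'; python3 d.py .6159 -.1176 .0882 85.2
```

```text
position: [0.4867, -0.1068, 0.0879]
force: [0.1, -0.2, -1.3]
t 32.15 pos [ 0.4867 -0.1068  0.0879] F [ 0.1 -0.2 -1.3] w 0.299 g 27.9 j [-0.22  0.31 -0.35  0.91 -0.   -0.13]
shift mm [-1.297e+02  1.000e-01 -3.000e-01] turn [ 0.     -0.0004  0.0001]
position: [0.5113, -0.1089, 0.0881]
force: [-0.1, -0.3, -1.8]
t 32.73 pos [ 0.5113 -0.1089  0.0881] F [-0.1 -0.3 -1.8] w 0.295 g 27.9 j [-0.21  0.35 -0.29  0.93  0.   -0.13]
shift mm [-1.049e+02  1.000e-01 -1.000e-01] turn [-0.      0.0004  0.    ]
```

```bash
python3 -m crank '[[1,-4,0,0,0,0,0],[1,-4,0,0,0,0,0],[1,-4,0,0,0,0,0],[1,-4,0,0,0,0,0],[1,-4,0,0,0,0,0],[1,-4,0,0,0,0,0],[1,0,0,0,0,0,0]]'|egrep 'pos|^force'; python3 -m crank '[[1,-4,0,0,0,0,0],[1,-4,0,0,0,0,0],[1,-4,0,0,0,0,0],[1,-4,0,0,0,0,0],[1,-4,0,0,0,0,0],[1,-4,0,0,0,0,0],[1,0,0,0,0,0,0]]'|egrep 'pos|^force'; python3 -m crank '[[1,-4,0,0,0,0,0],[1,-5,0,0,0,0,0],[1,-5,0,0,0,0,0],[1,-5,0,0,0,0,0],[1,-5,0,0,0,0,0],[1,-5,0,0,0,0,0],[1,-5,0,0,0,0,0],[1,-4,0,0,0,0,0],[1,-3,0,0,0,0,0],[1,0,0,0,0,0,0]]'|egrep 'pos|^force'; python3 d.py .6159 -.1176 .0882 85.2
```

```text
position: [0.5352, -0.111, 0.0881]
force: [-0.5, 0.2, -1.1]
position: [0.5591, -0.1129, 0.088]
force: [0.1, 0.3, -1.2]
position: [0.5997, -0.1164, 0.088]
force: [0.0, -1.0, -1.0]
t 34.73 pos [ 0.5997 -0.1164  0.088 ] F [ 0. -1. -1.] w 0.296 g 27.9 j [-0.19  0.52 -0.03  1.02 -0.   -0.11]
shift mm [-16.2   0.1  -0.2] turn [-0.      0.0001  0.    ]
```

```bash
python3 -m crank '[[1,-4,0,0,0,0,0],[1,-4,0,0,0,0,0],[1,-3,0,0,0,0,0],[1,-2,0,0,0,0,0],[1,0,0,0,0,0,0],[1,0,0,0,0,0,0]]'|egrep 'pos|^force'; python3 -m crank '[[1,-1,0,0,0,0,0],[1,-1,0,0,0,0,0],[1,0,0,0,0,0,0]]'|egrep 'pos|^force';python3 -m crank '[[1,-1,0,0,0,0,0],[1,0,0,0,0,0,0],[1,0,0,0,0,0,0]]'|egrep 'pos|^force'; python3 -m crank '[[1,-0.7,0,0,0,0,0],[1,0,0,0,0,0,0],[1,0,0,0,0,0,0]]'|egrep 'pos|^force'
```

```text
position: [0.6122, -0.1174, 0.088]
force: [-0.8, 0.2, -1.6]
position: [0.6143, -0.1176, 0.0882]
force: [0.2, -0.9, -0.7]
position: [0.6149, -0.1176, 0.088]
force: [-2.4, 0.3, -0.4]
position: [0.615, -0.1176, 0.0879]
force: [-7.9, 1.6, 1.0]
```

```bash
python3 -m crank '[[1,0.5,0,1,0,0,0],[1,0,0,1,0,0,0],[1,0,0,0,0,0,0],[1,0,0,0,0,0,0]]'|egrep 'pos|^force'; python3 -m crank '[[0.68,0,0,0,0,0,0],[0.5,0,0,0,0,0,0],[0,0,0,0,0,0,0],[0,0,0,0,0,0,0],[0,0,0,0,0,0,0],[0,0,0,0,0,0,0],[0,0,0,-4,0,0,0],[0,0,0,-10,0,0,0],[0,0,0,-20,0,0,0],[0,5,0,-30,0,0,0],[0,15,0,-35,0,0,0],[0,30,0,-25,0,0,0],[0,30,10,0,0,0,0],[0,30,20,0,0,0,0],[0,30,30,0,0,0,0],[0,15,30,0,0,0,0],[0,0,30,0,0,0,0],[0,0,20,0,0,0,0],[0,0,10,0,0,0,0],[0,0,0,0,0,0,0]]'|egrep 'pos|^force'; python3 look2.py j pics/l3.png >/dev/null; python3 handle.py pics/side_j.png|head -1;python3 d.py .6826 .0965 .2 104.3
```

```text
position: [0.615, -0.1177, 0.0859]
force: [-5.0, 0.3, -1.2]
position: [0.4742, 0.0457, 0.2109]
force: [-0.9, 0.5, 0.5]
red centroid side [201.01041667 216.55729167] 192
t 38.08 pos [0.4741 0.0438 0.2104] F [ 0.9 -0.6 -0. ] w 1.003 g 0.0 j [ 0.09  0.18 -0.19  1.2  -0.    0.18]
shift mm [-203.4   69.9   10.5] turn [-3.000e-04  2.000e-04 -3.328e-01]
```

View pics/l3.png

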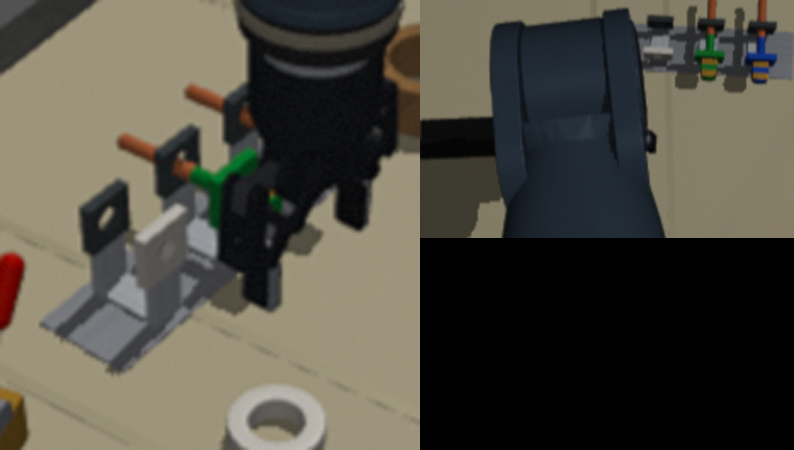

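Both tails are home with their nuts at the plates, and the handle is still shut. Next I straddle the handle and set it upright.

```bash
python3 -m crank '[[0,0,0,0,0,0,-0.06],[0,0,0,0,0,0,-0.09],[0,0,0,0,0,0,-0.09],[0,0,0,0,0,0,-0.093],[0,0,0,0,0,0,0],[0,0,0,0,0,0,0]]'|egrep 'pos|^force'; python3 d.py .6833 .0938 .2 104.3
```

```text
position: [0.474, 0.0432, 0.2102]
force: [-0.5, -0.7, 0.2]
t 38.58 pos [0.474  0.0432 0.2102] F [-0.5 -0.7  0.2] w 0.999 g 0.0 j [ 0.09  0.18 -0.2   1.2  -0.   -0.15]
shift mm [-215.3   -1.6   10.2] turn [-0.0002 -0.0001 -0.0045]
```

```bash
python3 -m crank '[[0,-8,-2,0,0,0,-0.0045],[0,-18,0,0,0,0,0],[0,-28,0,0,0,0,0],[0,-32,0,0,0,0,0],[0,-32,0,0,0,0,0],[0,-32,0,0,0,0,0],[0,-28,0,0,0,0,0],[0,-20,0,0,0,0,0],[0,-12,0,0,0,0,0],[0,-5,0,0,0,0,0],[0,0,0,0,0,0,0],[0,0,0,0,0,0,0],[0,0,0,0,0,0,0]]'|egrep 'pos|^force'; python3 d.py .6833 .0938 .135 104.3; python3 -c "
from h import *
i=optics.read_camera('side');cv2.imwrite('pics/side_k.png',i);cv2.imwrite('pics/k.png',cv2.resize(i[140:300,120:320],None,fx=3,fy=3))"
```

```text
position: [0.682, 0.0958, 0.2103]
force: [-0.5, -0.4, 1.0]
t 39.67 pos [0.682  0.0958 0.2103] F [-0.5 -0.4  1. ] w 1.0 g 0.0 j [ 0.14  0.64  0.49  1.42 -0.   -0.11]
shift mm [-0.7 -2.3 75.3] turn [-0.     -0.      0.0034]
```

View pics/k.png

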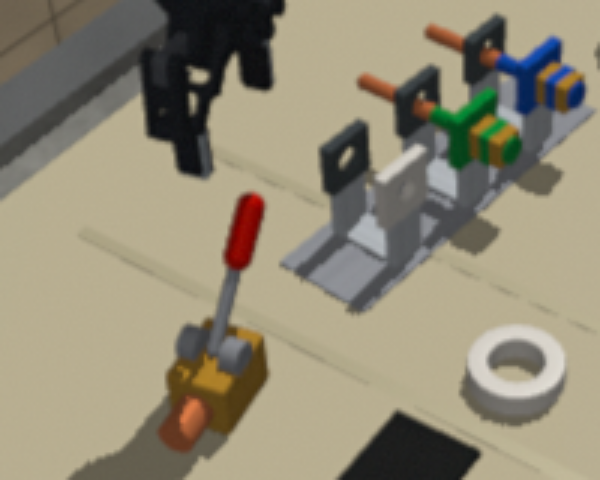

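The view shows both tails home with nuts flush, the handle shut at crop (243,230), and the open gripper above it. I descend.

```bash
python3 -m crank '[[0,0,-2,10,0,0,0.003],[0,0,0,18,0,0,0],[0,0,0,20,0,0,0],[0,0,0,15,0,0,0],[0,0,0,8,0,0,0],[0,0,0,4,0,0,0],[0,0,0,0,0,0,0],[0,0,0,0,0,0,0]]'|egrep 'pos|^force';  python3 d.py .6685 .152 .135 104.3
```

```text
position: [0.6833, 0.0942, 0.1359]
force: [0.3, -0.2, -0.1]
t 40.38 pos [0.6833 0.0942 0.1359] F [ 0.3 -0.2 -0.1] w 1.002 g 0.0 j [ 0.14  0.65  0.33  1.24 -0.   -0.11]
shift mm [-0.  59.7  0.8] turn [-0.0001  0.0009  0.001 ]
```

```bash
python3 -m crank '[[0,0,4,0.5,0,0,0],[0,0,7,0,0,0,0],[0,0,7,0,0,0,0],[0,0,7,0,0,0,0],[0,0,7,0,0,0,0],[0,0,7,0,0,0,0],[0,0,7,0,0,0,0],[0,0,7,0,0,0,0],[0,0,5,0,0,0,0],[0,0,1.7,0,0,0,0],[0,0,0,0,0,0,0],[0,0,0,0,0,0,0]]'|egrep 'pos|^force|grip'; python3 -m crank '[[0.2,0,0,0,0,0,0],[0.2,0,0,0,0,0,0],[0.35,0,0,0,0,0,0],[0.35,0,0,0,0,0,0],[0.5,0,0,0,0,0,0],[0.5,0,0,0,0,0,0],[0.6,0,0,0,0,0,0],[0.6,0,0,0,0,0,0]]' 20|egrep 'pos|^force|grip'; python3 d.py .6685 .152 .135 104.3
```

```text
position: [0.668, 0.1524, 0.1344]
force: [-0.2, 0.6, -0.1]
gripper_width: 1.003
gripper_force: 0.0
position: [0.6682, 0.1521, 0.1346]
force: [0.7, -0.9, 1.0]
gripper_width: 0.4
gripper_force: 0.9
t 42.05 pos [0.6682 0.1521 0.1346] F [ 0.7 -0.9  1. ] w 0.4 g 0.9 j [ 0.22  0.65  0.31  1.24  0.   -0.03]
shift mm [-0.2 -0.1 -0.4] turn [ 0.0001 -0.      0.0011]
```

```bash
python3 -m crank '[[0.7,0,0,0,0,0,0],[0.7,0,0,0,0,0,0],[0.85,0,0,0,0,0,0],[0.85,0,0,0,0,0,0],[0.85,0,0,0,0,0,0],[0.85,0,0,0,0,0,0]]' 20; python3 -c "
from h import *
i=optics.read_camera('side');cv2.imwrite('pics/side_m.png',i)"
```

```text
t: 42.55
position: [0.6683, 0.1521, 0.1347]
tcp_rot: [[-0.969, -0.248, 0.0], [-0.248, 0.969, 0.0], [-0.0, 0.0, -1.0]]
force: [-1.0, -1.6, 1.6]
gripper_width: 0.231
gripper_force: 21.1
```

```bash
python3 -m crank '[[0.6,0,0,0,0,0,0],[0.3,0,0,0,0,0,0],[0,0,0,0,0,0,0],[0,0,0,0,0,0,0],[0,0,0,0,0,0,0],[0,0,0,-8,0,0,0],[0,0,0,-20,0,0,0],[0,0,0,-30,0,0,0],[0,0,0,-30,0,0,0],[0,15,0,-12,0,0,0],[0,30,0,0,0,0,0],[0,30,0,0,0,0,0],[0,30,0,0,0,0,0],[0,30,0,0,0,0,0],[0,30,0,0,0,0,0],[0,30,0,0,0,0,0],[0,20,0,0,0,0,0],[0,10,0,0,0,0,0],[0,0,0,0,0,0,0]]'|egrep 'pos|^force'; python3 -c "
from h import *
im=shoot('n');i=im['side']
m=colmask(i,'red');w=np.zeros_like(m);w[195:260,160:220]=m[195:260,160:220];print(np.argwhere(w).mean(0)[::-1],w.sum())
V=[.6685,.152,0,1.82];R=pose(V)
for a in (.65,.7,.75,.8,.85):print(a,proj('side',V[:3]+R@[.0875*np.sin(a-.75),0,.05+.0875*np.cos(a-.75)]))
# axis of grip in image vs model
P=np.argwhere(w)[:,::-1]-np.argwhere(w).mean(0)[::-1];v=np.linalg.svd(P)[2][0];print('img angle',np.degrees(np.arctan2(v[1],v[0]))%180)
for a in (.65,.7,.75,.8,.85):
    q=[proj('side',V[:3]+R@[r*np.sin(a-.75),0,.05+r*np.cos(a-.75)])[0] for r in(.065,.11)];d=q[1]-q[0];print(a,np.degrees(np.arctan2(d[1],d[0]))%180)
cv2.imwrite('pics/n.png',cv2.resize(i[130:330,110:340],None,fx=2.9,fy=2.9))"
```

```text
position: [0.4492, 0.096, 0.2356]
force: [0.3, -0.2, 1.0]
[185.98843931 226.93063584] 173
0.65 [[187.93791182 222.47269293]]
0.7 [[186.91810719 223.83760309]]
0.75 [[185.90271908 225.29652258]]
0.8 [[184.8947698  226.84603151]]
0.85 [[183.89730788 228.48233925]]
img angle 80.40755158440794
0.65 84.80648355304007
0.7 82.80230849917271
0.75 80.62143766457169
0.8 78.2342080660444
0.85 75.60570542344112
```

View pics/n.png

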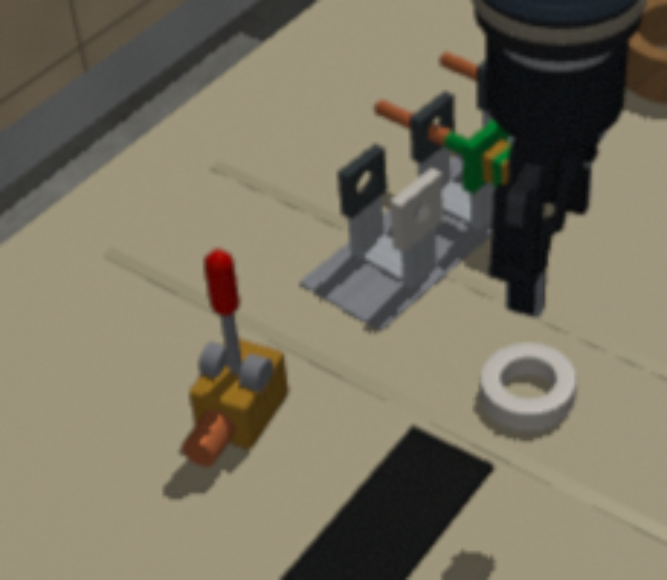

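The handle's image angle is 80.4°, against 80.6° modelled for straight up. Both tails are home and the gripper is clear, so I hand in.

```bash
python3 -c "
from cell import job;print(job.sign_off())"
```

```text
the job is handed in; nothing more can be done
None
```

I shut the valve, passed the blue and green tails (white was absent) through their own supports until the nuts met the plates, then set the handle straight up and handed in; the tools and tape were not touched, and no verdict came back.

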